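# Catch the falling lid of an optics case

### The arm

A 7-joint arm with a two-finger parallel gripper is mounted at the origin on a cart in front of the work surface, level with it; the furniture and walls round the work are solid. World frame = base frame: x ahead of the robot, y to its left, z up, the work surface at z = 0. Lengths are in m, angles in rad, forces in N, time in s.
With the tool pointing down it reaches from about 0.4 to 0.85 m from the base axis. Payload 4.5 kg.
Tool frame: the origin (TCP) lies on the centre line of the jaws, within the pads' length; the fingertips stand 11 mm ahead of it and the grasp point (between the pads) lies 8 mm behind it; z points along the fingers, y is the line along which they close (so a half turn about z gives the same grasp; the last joint's range is limited). The gripper opens to 88 mm and grips with 3 to 60 N. Pads are 18 mm wide; open, the fingers measure 123 mm over their backs; the gripper's body (75 mm by 187 mm) begins 45 mm behind the grasp point.
Start: joints at [1.355, 0.689, -0.195, 1.565, 0.157, 0.902, -0.215], TCP at [0.155, -0.606, 0.25] pointing down, gripper open.
Joint ranges: [-3.01, 3.01], [-0.46, 2.08], [-1.47, 1.51], [0.13, 2.56], [-1, 4.14], [0.04, 2.09], [-2.66, 2.66]. Speed limits (rad/s): [2.57, 2.57, 3.14, 3.14, 3.14, 3.14, 3.14].

### API

Orientations are given as a unit quaternion [x, y, z, w].
In Python, from plant import * gives the robot as it stands. The module is installed in compiled form; this text tells all that it offers.
- The arm moves only by the tool send_rows, never from a script. Its argument "motion" is a list of rows, each an object of numbers: "x", "y", "z": the shift along the tool's x, y, z in cm; "rx", "ry", "rz": the turn, a rotation vector about the tool's x, y, z in rad; "jaw": the finger opening in cm, from 0 to 8.81. In form: [{"x": .., "y": .., "z": .., "rx": .., "ry": .., "rz": .., "jaw": ..}, ...]. A call has exactly 5 rows; each row shifts and turns the commanded pose from where the row before left it, along the tool's axes as they then stand; what a row does not reach is not made up. A row lasts 1/10 s, in which the tool goes at most 50 mm and 8.59 degrees, less where a joint would pass 70% of its speed; a pose out of reach is approached as far as the arm can. A call is refused whole if a number of a shift passes 5 or a number of a turn 0.15, either way. A call with a gripper value outside its range is refused whole. The fingers move at their own pace and stop on an object; "grip_force" is the grip in N (left out, the last holds). Time passes only in rows, so rows that do not move let the fingers close, or fill a call up. It gives the time, the measured TCP pose, the force, the opening and the grip force at its end, in the units of the state.
- get_state(): the state, without advancing time (a new reading comes with each control period).
- snapshot(name): name is "side" or "top"; returns a dict with "img" (420x560x3 uint8, red, green, blue), "vertical_fov" (degrees; the focal length in pixels is half the picture's height over the tangent of half this angle, whatever the lens; pixels are square), "cx", "cy" (the principal point, pixels), "extrinsics" (4x4, takes a point from camera to world coordinates). Camera axes: x right, y up, looking along -z (the intrinsics and any distortion apply to the point x, -y, -z); pixel columns grow to the right and rows downward; lengths in m; the calibration is good to about 2 mm. A picture is of the moment at which its call begins. There is no depth.
- finish_job(): hands the job in; it is judged then, once.
The state is a dict: "clock": time; "q": joint angles; "qd": joint speeds; "joint_torque": joint torques, N m; "tool_pos": TCP position; "eef_rot": TCP orientation; "contact_force": force on the tool from outside, world axes, zero at the start; "moment": the same for the moment, N m; "opening": opening from 0.0 (shut) to 1.0 (fully open); "finger_force": force on a finger pad.
Only numpy, scipy, OpenCV 4.12 (cv2) and the standard library are available. Lean on these libraries where they do the work, as an engineer would, in place of code of your own. Each camera call takes 0.05 s, during which the arm holds its last target. There are 200 camera calls.

### The job

The hinged lid of the dark optics case stands open. Without pinching or gripping it, tip it over from behind with the fingers, let it go so that it falls by itself, catch it on a finger well before it is down, and lower it gently until it lies fully shut, with no bang. Leave the parts inside the case and the things standing round it alone.

Things in the scene. Friction and masses are not known exactly. Their poses are not given: they have to be found in the camera images.
- case: dark metal tub bolted to the worktop and immovable, 160 (its x) x 200 (its y) x 80 mm high, bolted flanges 22 mm wide and 6 mm high along its two y ends. Origin: centre of its underside; z up. The hinge runs along its +x side; the lip of the lid comes down on its -x side.
- hinge_mid (a point): middle of the hinge axis of the lid, 84 mm above the worktop, 86 mm from the case's centre towards its +x; the axis runs along the case's y
- lip_mid (a point): middle of the free edge (lip) of the lid, in its mid-thickness to 1 mm, 195 mm from the hinge axis; moves with the lid. The lid is a flat plate with no handle, 189 x 204 x 8 mm, aluminium outside, black inside. Shut, its underside is 81 mm above the worktop and the lip sticks out 29 mm past the tub wall on the case's -x side, so that a sloping finger still fits under it
- lid (a joint): lid angle in rad: 0 shut, 1.57 upright, 1.75 stop (leaning back); 1.60 to 1.75 at the start. Slight friction and a weak damper: the lid (0.17 to 0.28 kg) stays put near upright; pushed below about 1.35 it falls by itself, reaching 0.6 1 to 2.3 s later, and bangs shut at 0.8 to 1.4 rad/s unless caught. About 1.5 N under the lip carries it.
- cube: black filter cube, 38 x 30 x 36 mm, fixed inside the case; origin: centre of its underside
- tube_a: short black lens tube, 30 mm wide, 26 mm high, fixed inside the case; origin: centre of its underside
- bobbin: white bobbin, 30 mm wide, 16 mm high, fixed inside the case; origin: centre of its underside
- can: loose screw can for an objective, 36 mm wide, 61 mm high, a bystander; origin: centre of its underside
- iris: loose iris on a post mount, 25 x 62 x 97 mm, a bystander; origin: centre of its underside
- dropper: loose brown dropper bottle, 29 mm wide, 89 mm high, a bystander; origin: centre of its underside

How it is judged:
On the way, in this order (a step that is already met when the one before it is completed fails the run):
1. the lid has been tipped over and falls by itself, touched by nothing (value of joint lid between 0.3 and 1.38 rad and velocity of joint lid below -0.15 rad/s and contact force between the fingers and lid_c0 below 0.02 N and contact force between the fingers and lid_c1 below 0.02 N), for 0.15 s.
2. the lid is caught on a finger, still at least 0.2 rad (lip about 40 mm) from shut (value of joint lid above 0.2 rad and velocity of joint lid between -0.5 and 0.5 rad/s and (contact force between the fingers and lid_c0 above 0.2 N or contact force between the fingers and lid_c1 above 0.2 N)), for 0.2 s.
At the end, for the whole second after the job is handed in: the lid lies shut (within 0.02 rad) and at rest; the three bystanders stand upright within 15 mm of their places (value of joint lid below 0.02 rad and velocity of joint lid between -0.05 and 0.05 rad/s and angle between each of can, iris, dropper's own z axis and vertical below 0.1 rad and distance of each of can, iris, dropper from where it was at the start of the episode below 0.015 m); the robot touches nothing.
It fails at once if the lid comes down hard: faster than 0.6 rad/s within 0.25 rad of shut (value of joint lid below 0.25 rad and velocity of joint lid below -0.6 rad/s).
It fails at once if the lid is pinched or jammed: more than 10 N on its outer and inner faces at once (contact force between the fingers and lid_c0 above 10 N and contact force between the fingers and lid_c1 above 10 N).
It fails at once if the robot touches the parts inside the case (contact force between any of the arm, the fingers and cube above 0.5 N or contact force between any of the arm, the fingers and tube_a above 0.5 N or contact force between any of the arm, the fingers and bobbin above 0.5 N).
It fails at once if a bystander is moved more than 15 mm (distance of any of can, iris, dropper from where it was at the start of the episode above 0.015 m).
It also fails if it takes over 38 s, if anything falls off the work surface, if the arm or the gripper's body presses on something with over 40 N, if the wrist force passes 120 N, or if a joint passes its speed limit or range.

## Working session

There is one attempt and no reset: what is moved stays moved. The work goes in short steps, Python scripts to look and compute and a tool call to move; the robot and the scene stay as the last step left them, time stands still between calls to the robot, and variables do not carry over. Pictures are saved under pics/ and viewed, at most 10 in all, crops included, and the job is handed in when it is done.

Besides the shell and the picture viewer there is one more tool, called after "Emit:" by a JSON object that holds its "api" and its "payload", one argument or row to a line. send_rows: Moves the arm, as the interface text tells. Its arguments: {"type":"object","properties":{"motion":{"type":"array"},"grip_force":{"type":"number"}},"required":["motion"]}

```bash
mkdir -p pics
python3 - <<'E'
from plant import *
import cv2,numpy as np
s=get_state()
for k in("clock","tool_pos","eef_rot","contact_force","opening"):print(k,s[k])
for n in("side","top"):
    d=snapshot(n);cv2.imwrite(f"pics/{n}0.png",d["img"][:,:,::-1]);print(n,d["vertical_fov"],d["cx"],d["cy"],np.round(d["extrinsics"],4).tolist(),[k for k in d])
E
```

```text
clock 0.0
tool_pos [ 0.15428593 -0.6050214   0.24891367]
eef_rot [ 9.92207989e-01  1.24589159e-01 -1.92190672e-04 -9.00973834e-04]
contact_force [ 0.22569926 -0.09673244 -0.53240768]
opening 1.0012324943109128
side 49.00376096046343 275.8313922274315 209.12744696939987 [[-0.0654, -0.8912, 0.4488, 0.9817], [0.9979, -0.0592, 0.0278, 0.1081], [0.0018, 0.4497, 0.8932, 0.9011], [0.0, 0.0, 0.0, 1.0]] ['img', 'vertical_fov', 'cx', 'cy', 'extrinsics']
top 47.524135476690105 269.963734181183 210.73817747240892 [[-0.0084, 0.9969, -0.0784, 0.4767], [-0.9997, -0.0101, -0.0217, 0.0877], [-0.0224, 0.0782, 0.9967, 0.9169], [0.0, 0.0, 0.0, 1.0]] ['img', 'vertical_fov', 'cx', 'cy', 'extrinsics']
```

View pics/side0.png

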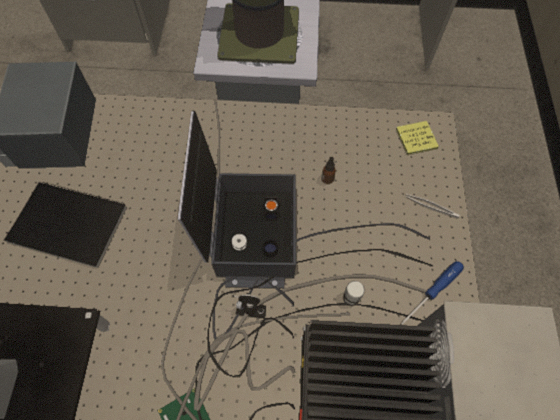

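View pics/top0.png

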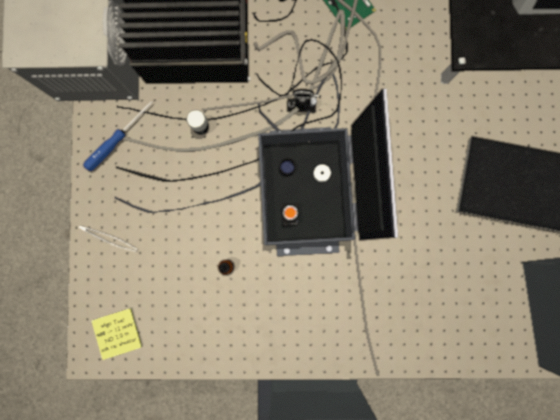

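```bash
cat > h.py <<'E'
import numpy as np,cv2
from plant import *
def ray(d,u,v):
    f=210/np.tan(np.radians(d["vertical_fov"])/2);E=np.array(d["extrinsics"])
    r=E[:3,:3]@np.array([(u-d["cx"])/f,-(v-d["cy"])/f,-1.]);return E[:3,3],r
def onz(d,u,v,z):
    o,r=ray(d,u,v);return o+r*(z-o[2])/r[2]
def tri(d1,p1,d2,p2):
    o,r=ray(d1,*p1);q,s=ray(d2,*p2);t=np.linalg.lstsq(np.c_[r,-s],q-o,rcond=None)[0]
    a,b=o+r*t[0],q+s*t[1];return (a+b)/2,np.linalg.norm(a-b)
def proj(d,P):
    f=210/np.tan(np.radians(d["vertical_fov"])/2);E=np.array(d["extrinsics"]);c=E[:3,:3].T@(np.array(P)-E[:3,3])
    return d["cx"]+f*c[0]/-c[2],d["cy"]-f*c[1]/-c[2]
E
python3 - <<'E'
from h import *
a=cv2.imread("pics/side0.png")[100:310,160:400];b=cv2.imread("pics/top0.png")[75:285,180:420]
f=lambda i:cv2.convertScaleAbs(cv2.resize(i,None,fx=1.66*2/2*1.0,fy=1.66,interpolation=2),alpha=1.8,beta=10)
cv2.imwrite("pics/c.png",np.hstack([cv2.convertScaleAbs(cv2.resize(i,(400,350),interpolation=2),alpha=1.8,beta=10) for i in(a,b)]))
T,S=snapshot("top"),snapshot("side")
for n,d,P in(("top",T,[(261,137),(348,130),(353,242),(265,247)]),("side",S,[(219,175),(297,175),(296,276),(216,276)])):
    Q=np.array([onz(d,u,v,.08)[:2] for u,v in P]);print(n,Q.round(4).tolist(),Q.mean(0),np.linalg.norm(Q-np.roll(Q,-1,0),axis=1))
E
```

```text
top [[0.6746, 0.1207], [0.6851, -0.0341], [0.4864, -0.0386], [0.479, 0.1151]] [0.58125967 0.04079124] [0.15517251 0.19875872 0.15383234 0.19567226]
side [[0.4979, -0.0401], [0.4872, 0.1212], [0.7055, 0.1291], [0.7154, -0.0193]] [0.60149333 0.04776006] [0.16162839 0.21851305 0.14872436 0.21843148]
```

View pics/c.png

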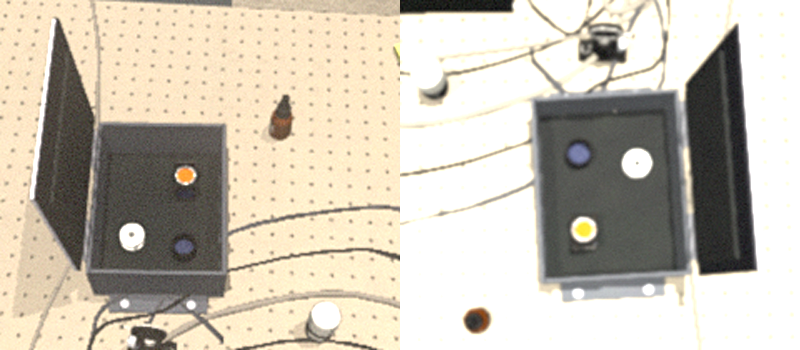

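Run:
```python
from h import *
T,S=snapshot("top"),snapshot("side")
for n,d,P in(("top",T,[(261,132),(349.8,130.2),(354,238.2),(265.8,243)]),("side",S,[(220,175),(295,175),(296.2,263.2),(212.8,263.2)])):
    Q=np.array([onz(d,u,v,.08)[:2] for u,v in P]);print(n,Q.round(4).tolist(),Q.mean(0),np.linalg.norm(Q-np.roll(Q,-1,0),axis=1))
for n,p,q in(("lipLowx",(393.6,237),(191.8,112)),("lipHighx",(384,90),(180.4,217)),("can top",(195,119),(355,289)),("iris",(302,100),(250,303)),("dropper tip",(226,267),(331,160)),("orange",(290,212.5),(271,205)),("bob",(322,173),(239,241)),("tube",(287,167),(270,247))):
    print(n,*tri(T,p,S,q))
```

```text
top [[0.6836, 0.1207], [0.6847, -0.0373], [0.493, -0.0405], [0.486, 0.1136]] [0.58681698 0.03914597] [0.1579365  0.19172538 0.15424442 0.19780098]
side [[0.4978, -0.038], [0.4874, 0.1171], [0.6804, 0.1284], [0.6907, -0.0284]] [0.58908542 0.04476856] [0.1554112  0.19325839 0.15709029 0.19321184]
lipLowx [ 0.49045283 -0.06526324  0.27285619] 0.002700555214427245
lipHighx [ 0.69075562 -0.05455012  0.27700379] 0.0020191495618566775
can top [0.71564562 0.24274406 0.05593775] 0.0011371135273255271
iris [0.75225935 0.04541494 0.0437181 ] 0.000709302613665234
dropper tip [0.44451618 0.18757873 0.07771715] 0.00751622214688367
orange [0.54179649 0.07033195 0.0435085 ] 0.000850862711456394
bob [0.61784906 0.00882199 0.02044815] 0.0015531195885389107
tube [0.62919517 0.07446144 0.02608895] 0.0005148999793376888
```

The case's centre is near (0.588, 0.042) and yawed about 0.045 rad. The hinge is on the world -y side, and the lid stands at about 1.65 rad. I'll straddle the lip with open fingers: the back finger tips the lid and the front finger catches it. First I'll rise and travel over.

Emit:
{"api": "send_rows", "payload": {
  "motion": [
    {"z": -5, "jaw": 8.8},
    {"z": -5, "jaw": 8.8},
    {"z": -5, "jaw": 8.8},
    {"z": -5, "jaw": 8.8},
    {"x": 3.8, "y": -3.2, "jaw": 8.8}
  ]
}}

```text
schema error: expected keys x, y, z, rx, ry, rz, jaw
```

Emit:
{"api": "send_rows", "payload": {
  "motion": [
    {"x": 3.8, "y": -3.2, "jaw": 8.8},
    {"x": 3.8, "y": -3.2, "jaw": 8.8},
    {"x": 3.8, "y": -3.2, "jaw": 8.8},
    {"x": 3.8, "y": -3.2, "jaw": 8.8},
    {"x": 3.8, "y": -3.2, "jaw": 8.8}
  ]
}}

```text
schema error: expected keys x, y, z, rx, ry, rz, jaw
```

Emit:
{"api": "send_rows", "payload": {
  "motion": [
    {"x": 3.8, "y": -3.2, "jaw": 8.8},
    {"x": 3.8, "y": -3.2, "jaw": 8.8},
    {"x": 3.8, "y": -3.2, "jaw": 8.8},
    {"x": 3.8, "y": -3.2, "jaw": 8.8},
    {"x": 3.8, "y": -3.2, "jaw": 8.8}
  ]
}}

```text
schema error: expected keys x, y, z, rx, ry, rz, jaw
```

Emit:
{"api": "send_rows", "payload": {
  "motion": [
    {"x": 0, "y": 0, "z": -5, "rx": 0, "ry": 0, "rz": 0, "jaw": 8.8},
    {"x": 0, "y": 0, "z": -5, "rx": 0, "ry": 0, "rz": 0, "jaw": 8.8},
    {"x": 0, "y": 0, "z": -5, "rx": 0, "ry": 0, "rz": 0, "jaw": 8.8},
    {"x": 0, "y": 0, "z": -5, "rx": 0, "ry": 0, "rz": 0, "jaw": 8.8},
    {"x": 3.8, "y": -3.2, "z": 0, "rx": 0, "ry": 0, "rz": 0, "jaw": 8.8}
  ]
}}

```text
clock: 0.8
tool_pos: [0.1803, -0.5732, 0.4577]
eef_rot: [0.993, 0.119, 0.001, 0.01]
contact_force: [0.7, -1.4, -0.5]
opening: 0.995
finger_force: 0.0
```

Emit:
{"api": "send_rows", "payload": {
  "motion": [
    {"x": 3.8, "y": -3.2, "z": 0, "rx": 0, "ry": 0, "rz": 0, "jaw": 8.8},
    {"x": 3.8, "y": -3.2, "z": 0, "rx": 0, "ry": 0, "rz": 0, "jaw": 8.8},
    {"x": 3.8, "y": -3.2, "z": 0, "rx": 0, "ry": 0, "rz": 0, "jaw": 8.8},
    {"x": 3.8, "y": -3.2, "z": 0, "rx": 0, "ry": 0, "rz": 0, "jaw": 8.8},
    {"x": 3.8, "y": -3.2, "z": 0, "rx": 0, "ry": 0, "rz": 0, "jaw": 8.8}
  ]
}}

```text
clock: 1.3
tool_pos: [0.3287, -0.3613, 0.4499]
eef_rot: [0.992, 0.125, 0.0, 0.0]
contact_force: [0.9, -0.3, 0.3]
opening: 0.997
finger_force: 0.0
```

Emit:
{"api": "send_rows", "payload": {
  "motion": [
    {"x": 3.8, "y": -3.2, "z": 0, "rx": 0, "ry": 0, "rz": 0, "jaw": 8.8},
    {"x": 3.8, "y": -3.2, "z": 0, "rx": 0, "ry": 0, "rz": 0, "jaw": 8.8},
    {"x": 3.8, "y": -3.2, "z": 0, "rx": 0, "ry": 0, "rz": 0, "jaw": 8.8},
    {"x": 3.8, "y": -3.2, "z": 0, "rx": 0, "ry": 0, "rz": 0, "jaw": 8.8},
    {"x": 3.8, "y": -3.2, "z": 0, "rx": 0, "ry": 0, "rz": 0, "jaw": 8.8}
  ]
}}

```text
clock: 1.8
tool_pos: [0.4732, -0.1595, 0.4499]
eef_rot: [0.992, 0.124, 0.0, 0.0]
contact_force: [0.8, -0.5, -0.9]
opening: 0.996
finger_force: 0.0
```

Emit:
{"api": "send_rows", "payload": {
  "motion": [
    {"x": 3.1, "y": -2.9, "z": 0, "rx": 0, "ry": 0, "rz": 0.05, "jaw": 8.8},
    {"x": 3.1, "y": -3.0, "z": 0, "rx": 0, "ry": 0, "rz": 0.05, "jaw": 8.8},
    {"x": 3.0, "y": -3.2, "z": 0, "rx": 0, "ry": 0, "rz": 0.05, "jaw": 8.8},
    {"x": 2.8, "y": -3.3, "z": 0, "rx": 0, "ry": 0, "rz": 0.055, "jaw": 8.8},
    {"x": 2.6, "y": -3.5, "z": 0, "rx": 0, "ry": 0, "rz": 0, "jaw": 8.8}
  ]
}}

```text
clock: 2.3
tool_pos: [0.5944, 0.0194, 0.4497]
eef_rot: [1.0, 0.022, -0.0, 0.0]
contact_force: [1.1, 0.2, -0.1]
opening: 0.997
finger_force: 0.0
```

Emit:
{"api": "send_rows", "payload": {
  "motion": [
    {"x": 0, "y": 0, "z": 0, "rx": -0.14, "ry": 0, "rz": 0, "jaw": 8.8},
    {"x": 0, "y": 0, "z": 0, "rx": -0.14, "ry": 0, "rz": 0, "jaw": 8.8},
    {"x": 0, "y": 0, "z": 0, "rx": -0.14, "ry": 0, "rz": 0, "jaw": 8.8},
    {"x": 0, "y": 0, "z": 0, "rx": -0.14, "ry": 0, "rz": 0, "jaw": 8.8},
    {"x": 0, "y": 0, "z": 0, "rx": -0.14, "ry": 0, "rz": 0, "jaw": 8.8}
  ]
}}

```text
clock: 2.8
tool_pos: [0.5939, 0.0188, 0.4505]
eef_rot: [0.938, 0.021, 0.009, 0.345]
contact_force: [-0.3, 0.2, -0.5]
opening: 1.0
finger_force: 0.0
```

Emit:
{"api": "send_rows", "payload": {
  "motion": [
    {"x": 0, "y": 0, "z": 0, "rx": -0.05, "ry": 0, "rz": 0, "jaw": 8.8},
    {"x": 0, "y": 0, "z": 0, "rx": -0.05, "ry": 0, "rz": 0, "jaw": 8.8},
    {"x": 0, "y": 0, "z": 0, "rx": 0, "ry": 0, "rz": 0, "jaw": 8.8},
    {"x": 0, "y": 0, "z": 0, "rx": 0, "ry": 0, "rz": 0, "jaw": 8.8},
    {"x": 0, "y": 0, "z": 0, "rx": 0, "ry": 0, "rz": 0, "jaw": 8.8}
  ]
}}

```text
clock: 3.3
tool_pos: [0.5938, 0.0172, 0.4503]
eef_rot: [0.921, 0.02, 0.009, 0.389]
contact_force: [-0.1, -0.5, 0.6]
opening: 0.997
finger_force: 0.0
```

```bash
cat >> h.py <<'E'
from scipy.spatial.transform import Rotation as R
H=np.array([.592,-.044,.084]);e=np.array([-.045,.999,0]);xa=np.array([.999,.045,0])
def goal(s,z,al,off=0.):  # off: shift along case y
    P=H+e*s+xa*off;P[2]=z
    t=-np.sin(al)*e-np.array([0,0,np.cos(al)])
    return P,R.from_matrix(np.c_[xa,np.cross(t,xa),t])
def where(s):
    p=np.array(s["tool_pos"]);r=R.from_quat(s["eef_rot"]);t=r.as_matrix()[:,2]
    return (p-H)@e,p[2],np.arctan2(-t@e,-t[2]),(p-H)@xa,r
def delta(s,al,z,a,off=0.):
    P,G=goal(al,z,a,off);r=R.from_quat(s["eef_rot"])
    return (r.inv().apply(P-np.array(s["tool_pos"]))*100).round(2),(r.inv()*G).as_rotvec().round(3)
E
python3 - <<'E'
from h import *
s=get_state();print(s["tool_pos"],np.round(s["q"],2));print(where(s)[:4]);print(delta(s,.048,.352,.5))
S=snapshot("side");cv2.imwrite("pics/s1.png",S["img"][:,:,::-1])
E
```

```text
[0.593784   0.01721585 0.45028759] [-0.39  0.6  -0.14  1.4   0.77  1.6  -2.21]
(np.float64(0.06107435094590387), np.float64(0.4502875898114323), np.float64(0.7992145278101863), np.float64(0.004536928291873054))
(array([-0.46, -6.13,  7.79]), array([ 0.299,  0.   , -0.002]))
```

View pics/s1.png

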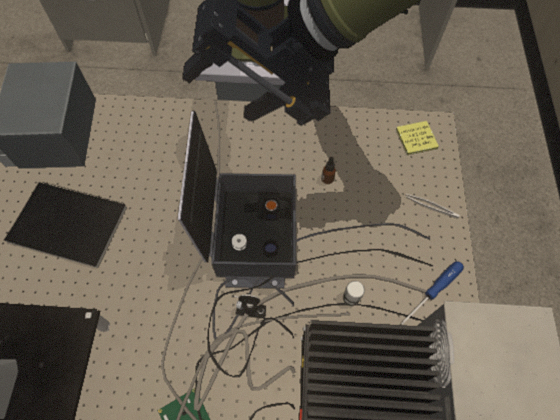

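The picture shows the tilted gripper above the case, with fingertips near (188,72) and (250,113), and the lid still standing. The 0.8 tilt is reachable. Next I'll bring the tilt back to 0.5 and come down so the fingers straddle the lip.

Emit:
{"api": "send_rows", "payload": {
  "motion": [
    {"x": 0, "y": 0, "z": 0, "rx": 0.1, "ry": 0, "rz": 0, "jaw": 8.8},
    {"x": 0, "y": 0, "z": 0, "rx": 0.1, "ry": 0, "rz": 0, "jaw": 8.8},
    {"x": 0, "y": 0, "z": 0, "rx": 0.1, "ry": 0, "rz": 0, "jaw": 8.8},
    {"x": -0.2, "y": -1.8, "z": 4.5, "rx": 0, "ry": 0, "rz": 0, "jaw": 8.8},
    {"x": -0.2, "y": -1.8, "z": 4.5, "rx": 0, "ry": 0, "rz": 0, "jaw": 8.8}
  ]
}}

```text
clock: 3.85
tool_pos: [0.5914, 0.0048, 0.3548]
eef_rot: [0.969, 0.019, 0.009, 0.246]
contact_force: [-0.3, 0.1, -0.6]
opening: 0.996
finger_force: 0.0
```

Emit:
{"api": "send_rows", "payload": {
  "motion": [
    {"x": 0, "y": 0, "z": 0, "rx": 0, "ry": 0, "rz": 0, "jaw": 8.8},
    {"x": 0, "y": 0, "z": 2.5, "rx": 0, "ry": 0, "rz": 0, "jaw": 8.8},
    {"x": 0, "y": 0, "z": 2.5, "rx": 0, "ry": 0, "rz": 0, "jaw": 8.8},
    {"x": 0, "y": 0, "z": 2.5, "rx": 0, "ry": 0, "rz": 0, "jaw": 8.8},
    {"x": 0, "y": 0, "z": 0.5, "rx": 0, "ry": 0, "rz": 0, "jaw": 8.8}
  ]
}}

```text
clock: 4.35
tool_pos: [0.5921, -0.0339, 0.2837]
eef_rot: [0.968, 0.021, 0.005, 0.248]
contact_force: [-0.6, 0.3, -0.3]
opening: 0.997
finger_force: 0.0
```

Run:
```python
from h import *
s=get_state();print(s["contact_force"]);print(where(s)[:4]);print(delta(s,.0,.264,.5))
a=snapshot("side")["img"][80:290,140:380];b=snapshot("top")["img"][75:285,200:440]
cv2.imwrite("pics/s2.png",np.hstack([cv2.convertScaleAbs(cv2.resize(i,(400,350),interpolation=2),alpha=1.6,beta=10) for i in(a,b)])[:,:,::-1])
```

```text
[-0.62637723  0.31557976 -0.29567282]
(np.float64(0.010116067407485751), np.float64(0.2837446279899018), np.float64(0.50187506170922), np.float64(0.0005885461407279327))
(array([-0.06, -0.06,  2.22]), array([ 0.002,  0.002, -0.002]))
```

View pics/s2.png

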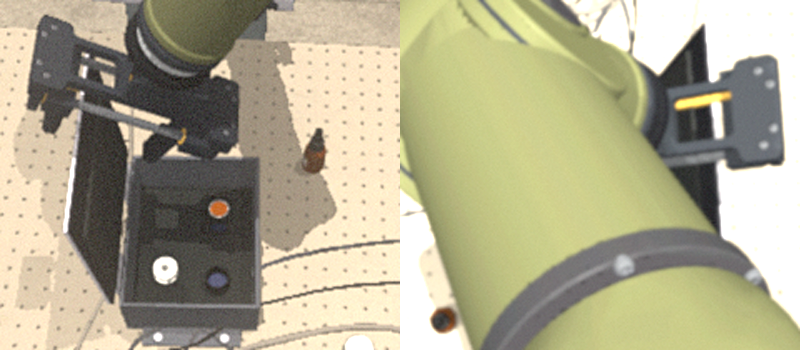

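Emit:
{"api": "send_rows", "payload": {
  "motion": [
    {"x": 0, "y": 0, "z": 1.2, "rx": 0, "ry": 0, "rz": 0, "jaw": 8.8},
    {"x": 0, "y": 0, "z": 1.2, "rx": 0, "ry": 0, "rz": 0, "jaw": 8.8},
    {"x": 0, "y": 0, "z": 0.8, "rx": 0, "ry": 0, "rz": 0, "jaw": 8.8},
    {"x": 0, "y": 0, "z": 0, "rx": 0, "ry": 0, "rz": 0, "jaw": 8.8},
    {"x": 0, "y": -0.5, "z": -0.16, "rx": 0, "ry": 0, "rz": 0, "jaw": 8.8}
  ]
}}

```text
clock: 4.95
tool_pos: [0.5923, -0.043, 0.2542]
eef_rot: [0.969, 0.021, 0.005, 0.248]
contact_force: [-1.1, 0.7, -0.5]
opening: 0.997
finger_force: 0.0
```

Emit:
{"api": "send_rows", "payload": {
  "motion": [
    {"x": 0, "y": -0.5, "z": -0.16, "rx": 0, "ry": 0, "rz": 0, "jaw": 8.8},
    {"x": 0, "y": -0.5, "z": -0.16, "rx": 0, "ry": 0, "rz": 0, "jaw": 8.8},
    {"x": 0, "y": -0.5, "z": -0.16, "rx": 0, "ry": 0, "rz": 0, "jaw": 8.8},
    {"x": 0, "y": -0.5, "z": -0.16, "rx": 0, "ry": 0, "rz": 0, "jaw": 8.8},
    {"x": 0, "y": -0.5, "z": -0.16, "rx": 0, "ry": 0, "rz": 0, "jaw": 8.8}
  ]
}}

```text
clock: 5.45
tool_pos: [0.5913, -0.0161, 0.2494]
eef_rot: [0.969, 0.022, 0.006, 0.248]
contact_force: [-0.6, 0.1, 0.6]
opening: 0.998
finger_force: 0.3
```

Emit:
{"api": "send_rows", "payload": {
  "motion": [
    {"x": 0, "y": -0.5, "z": -0.16, "rx": 0, "ry": 0, "rz": 0, "jaw": 8.8},
    {"x": 0, "y": -0.5, "z": -0.16, "rx": 0, "ry": 0, "rz": 0, "jaw": 8.8},
    {"x": 0, "y": -0.5, "z": -0.16, "rx": 0, "ry": 0, "rz": 0, "jaw": 8.8},
    {"x": 0, "y": -0.5, "z": -0.16, "rx": 0, "ry": 0, "rz": 0, "jaw": 8.8},
    {"x": 0, "y": -0.5, "z": -0.16, "rx": 0, "ry": 0, "rz": 0, "jaw": 8.8}
  ]
}}

```text
clock: 5.95
tool_pos: [0.59, 0.0098, 0.2441]
eef_rot: [0.969, 0.022, 0.006, 0.247]
contact_force: [-0.2, 0.3, 0.3]
opening: 0.998
finger_force: 0.2
```

Run:
```python
from h import *
s=get_state();print(s["contact_force"]);print(where(s)[:4]);print(delta(s,.089,.237,.5))
a=snapshot("side")["img"][80:290,140:380];b=snapshot("top")["img"][75:285,200:440]
cv2.imwrite("pics/s3.png",np.hstack([cv2.convertScaleAbs(cv2.resize(i,(400,350),interpolation=2),alpha=1.6,beta=10) for i in(a,b)])[:,:,::-1])
```

```text
[-0.19020655  0.26909458  0.34531994]
(np.float64(0.05382002703923239), np.float64(0.2441075268840536), np.float64(0.4999770172501893), np.float64(0.00045543505218579835))
(array([-0.05, -3.43, -1.06]), array([-0.,  0., -0.]))
```

View pics/s3.png

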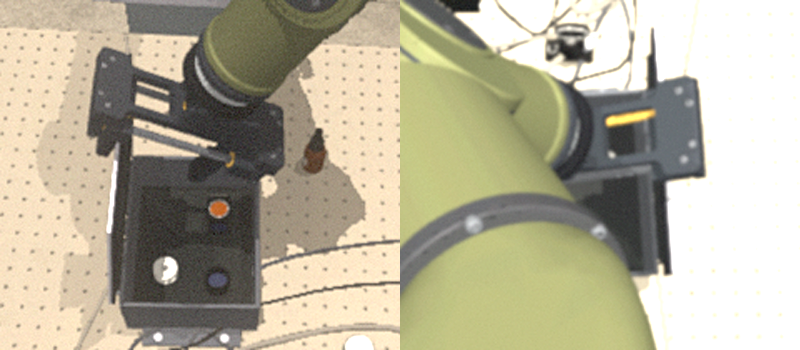

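The back finger is pushing, and the lid now looks near upright, with its lip at crop (112,190). I'll keep pushing and then stop to let it fall.

Emit:
{"api": "send_rows", "payload": {
  "motion": [
    {"x": 0, "y": -0.5, "z": -0.16, "rx": 0, "ry": 0, "rz": 0, "jaw": 8.8},
    {"x": 0, "y": -0.5, "z": -0.16, "rx": 0, "ry": 0, "rz": 0, "jaw": 8.8},
    {"x": 0, "y": -0.5, "z": -0.16, "rx": 0, "ry": 0, "rz": 0, "jaw": 8.8},
    {"x": 0, "y": -0.5, "z": -0.16, "rx": 0, "ry": 0, "rz": 0, "jaw": 8.8},
    {"x": 0, "y": -0.5, "z": -0.16, "rx": 0, "ry": 0, "rz": 0, "jaw": 8.8}
  ]
}}

```text
clock: 6.55
tool_pos: [0.5889, 0.0356, 0.2391]
eef_rot: [0.969, 0.022, 0.006, 0.247]
contact_force: [0.1, -0.1, -0.1]
opening: 0.998
finger_force: 0.0
```

Emit:
{"api": "send_rows", "payload": {
  "motion": [
    {"x": 0, "y": -0.5, "z": -0.16, "rx": 0, "ry": 0, "rz": 0, "jaw": 8.8},
    {"x": 0, "y": -0.5, "z": -0.16, "rx": 0, "ry": 0, "rz": 0, "jaw": 8.8},
    {"x": 0, "y": 0, "z": 0, "rx": 0, "ry": 0, "rz": 0, "jaw": 8.8},
    {"x": 0, "y": 0, "z": 0, "rx": 0, "ry": 0, "rz": 0, "jaw": 8.8},
    {"x": 0, "y": 0, "z": 0, "rx": 0, "ry": 0, "rz": 0, "jaw": 8.8}
  ]
}}

```text
clock: 7.05
tool_pos: [0.5885, 0.0449, 0.2374]
eef_rot: [0.969, 0.021, 0.006, 0.248]
contact_force: [-0.4, 0.6, -0.2]
opening: 0.998
finger_force: 0.0
```

Run:
```python
from h import *
s=get_state();print(s["contact_force"],s["finger_force"]);print(where(s)[:4])
a=snapshot("side")["img"][80:290,140:380];b=snapshot("top")["img"][75:285,200:440]
cv2.imwrite("pics/s4.png",np.hstack([cv2.convertScaleAbs(cv2.resize(i,(400,350),interpolation=2),alpha=1.6,beta=10) for i in(a,b)])[:,:,::-1])
```

```text
[-0.44178091  0.6304402  -0.24170999] 0.0
(np.float64(0.0889713876346857), np.float64(0.23742247237666722), np.float64(0.5004869652929631), np.float64(0.000498355822592709))
```

View pics/s4.png

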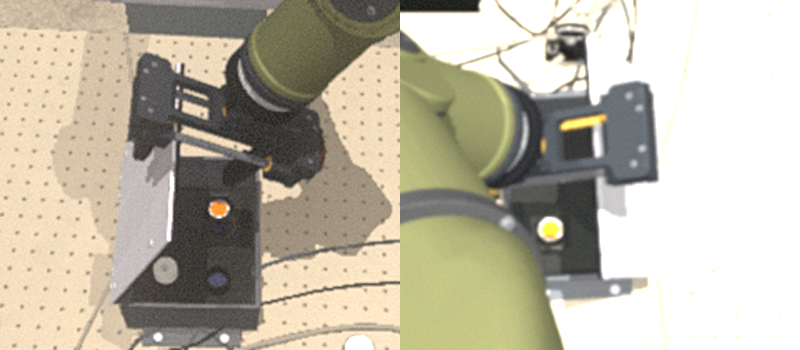

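The lid has left the back finger and is falling freely. Its lip is at crop (175,70)–(172,240), between the fingers. I'll hold for the catch.

Emit:
{"api": "send_rows", "payload": {
  "motion": [
    {"x": 0, "y": 0, "z": 0, "rx": 0, "ry": 0, "rz": 0, "jaw": 8.8},
    {"x": 0, "y": 0, "z": 0, "rx": 0, "ry": 0, "rz": 0, "jaw": 8.8},
    {"x": 0, "y": 0, "z": 0, "rx": 0, "ry": 0, "rz": 0, "jaw": 8.8},
    {"x": 0, "y": 0, "z": 0, "rx": 0, "ry": 0, "rz": 0, "jaw": 8.8},
    {"x": 0, "y": 0, "z": 0, "rx": 0, "ry": 0, "rz": 0, "jaw": 8.8}
  ]
}}

```text
clock: 7.65
tool_pos: [0.5885, 0.0454, 0.2373]
eef_rot: [0.969, 0.022, 0.006, 0.247]
contact_force: [0.1, -0.5, 0.1]
opening: 0.998
finger_force: 0.3
```

Emit:
{"api": "send_rows", "payload": {
  "motion": [
    {"x": 0, "y": 0, "z": 0, "rx": 0, "ry": 0, "rz": 0, "jaw": 8.8},
    {"x": 0, "y": 0, "z": 0, "rx": 0, "ry": 0, "rz": 0, "jaw": 8.8},
    {"x": 0, "y": 0, "z": 0, "rx": 0, "ry": 0, "rz": 0, "jaw": 8.8},
    {"x": 0, "y": 0, "z": 0, "rx": 0, "ry": 0, "rz": 0, "jaw": 8.8},
    {"x": 0, "y": 0, "z": 0, "rx": 0, "ry": 0, "rz": 0, "jaw": 8.8}
  ]
}}

```text
clock: 8.15
tool_pos: [0.5884, 0.0454, 0.2372]
eef_rot: [0.969, 0.022, 0.006, 0.247]
contact_force: [0.1, 1.4, -0.9]
opening: 1.0
finger_force: 0.5
```

Run:
```python
from h import *
s=get_state();print(s["contact_force"],s["moment"],s["finger_force"]);print(where(s)[:4])
a=snapshot("side")["img"][80:290,140:380];b=snapshot("top")["img"][75:285,200:440]
cv2.imwrite("pics/s5.png",np.hstack([cv2.convertScaleAbs(cv2.resize(i,(400,350),interpolation=2),alpha=1.6,beta=10) for i in(a,b)])[:,:,::-1])
```

```text
[ 0.07313723  1.40577848 -0.87323991] [0.5689135  0.02074592 0.02349716] 0.49823187800939195
(np.float64(0.08950462223495453), np.float64(0.23723421531878133), np.float64(0.49990859786486747), np.float64(0.0004753905310462465))
```

View pics/s5.png

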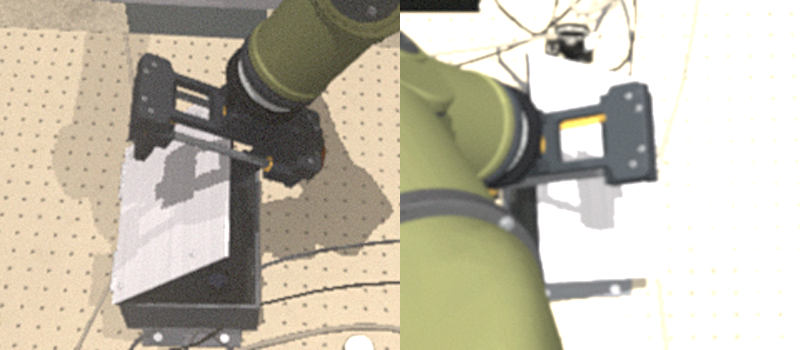

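The lid is caught: its lip rests on the front finger, which feels +1.4 N in y and -0.9 N in z. I'll compute the lowering arc, with the finger face following the lip edge.

```bash
cat >> h.py <<'E'
def tcp(ph,al,d):
    C=np.array([.195*np.cos(ph)+.004*np.sin(ph),.085+.195*np.sin(ph)-.004*np.cos(ph)])
    p=np.array([np.cos(al),-np.sin(al)]);t=np.array([-np.sin(al),-np.cos(al)])
    return C-.044*p+(d-.011)*t
def seg(k0,k1,n=5): # per-row tool y,z (cm), rx between (phi,alpha,d) knots
    K=np.linspace(k0,k1,n+1);o=[]
    for a,b in zip(K,K[1:]):
        D=(tcp(*b)-tcp(*a))*100;al=a[1]
        o.append((round(-(D@[np.cos(al),-np.sin(al)]),2),round(D@[-np.sin(al),-np.cos(al)],2),round(a[1]-b[1],3)))
    return o
E
python3 - <<'E'
from h import *
from scipy.optimize import fsolve
f=fsolve(lambda v:tcp(v[0],.5,v[1])-[.0895,.2372],[.85,.02]);print(f)
P=np.linspace(f[0],.15,6);A=np.linspace(.5,.8,6);D=np.linspace(f[1],.016,6)
for i in range(5):print(seg((P[i],A[i],D[i]),(P[i+1],A[i+1],D[i+1])))
E
```

```text
[0.83430892 0.02315874]
[(np.float64(-0.5), np.float64(0.06), np.float64(-0.012)), (np.float64(-0.5), np.float64(0.07), np.float64(-0.012)), (np.float64(-0.5), np.float64(0.08), np.float64(-0.012)), (np.float64(-0.49), np.float64(0.08), np.float64(-0.012)), (np.float64(-0.49), np.float64(0.09), np.float64(-0.012))]
[(np.float64(-0.49), np.float64(0.1), np.float64(-0.012)), (np.float64(-0.49), np.float64(0.11), np.float64(-0.012)), (np.float64(-0.48), np.float64(0.12), np.float64(-0.012)), (np.float64(-0.48), np.float64(0.12), np.float64(-0.012)), (np.float64(-0.48), np.float64(0.13), np.float64(-0.012))]
[(np.float64(-0.48), np.float64(0.14), np.float64(-0.012)), (np.float64(-0.47), np.float64(0.15), np.float64(-0.012)), (np.float64(-0.47), np.float64(0.15), np.float64(-0.012)), (np.float64(-0.47), np.float64(0.16), np.float64(-0.012)), (np.float64(-0.46), np.float64(0.17), np.float64(-0.012))]
[(np.float64(-0.46), np.float64(0.18), np.float64(-0.012)), (np.float64(-0.46), np.float64(0.18), np.float64(-0.012)), (np.float64(-0.45), np.float64(0.19), np.float64(-0.012)), (np.float64(-0.45), np.float64(0.2), np.float64(-0.012)), (np.float64(-0.44), np.float64(0.2), np.float64(-0.012))]
[(np.float64(-0.44), np.float64(0.21), np.float64(-0.012)), (np.float64(-0.44), np.float64(0.22), np.float64(-0.012)), (np.float64(-0.43), np.float64(0.22), np.float64(-0.012)), (np.float64(-0.43), np.float64(0.23), np.float64(-0.012)), (np.float64(-0.42), np.float64(0.24), np.float64(-0.012))]
```

Emit:
{"api": "send_rows", "payload": {
  "motion": [
    {"x": 0, "y": 0, "z": 0, "rx": 0, "ry": 0, "rz": 0, "jaw": 8.8},
    {"x": 0, "y": 0, "z": 0, "rx": 0, "ry": 0, "rz": 0, "jaw": 8.8},
    {"x": 0, "y": 0, "z": 0, "rx": 0, "ry": 0, "rz": 0, "jaw": 8.8},
    {"x": 0, "y": 0, "z": 0, "rx": 0, "ry": 0, "rz": 0, "jaw": 8.8},
    {"x": 0, "y": 0, "z": 0, "rx": 0, "ry": 0, "rz": 0, "jaw": 8.8}
  ]
}}

```text
clock: 8.75
tool_pos: [0.5885, 0.0454, 0.2373]
eef_rot: [0.969, 0.022, 0.006, 0.247]
contact_force: [0.1, 1.0, -1.1]
opening: 0.997
finger_force: 0.5
```

Emit:
{"api": "send_rows", "payload": {
  "motion": [
    {"x": 0, "y": -0.5, "z": 0.08, "rx": -0.012, "ry": 0, "rz": 0, "jaw": 8.8},
    {"x": 0, "y": -0.5, "z": 0.08, "rx": -0.012, "ry": 0, "rz": 0, "jaw": 8.8},
    {"x": 0, "y": -0.5, "z": 0.08, "rx": -0.012, "ry": 0, "rz": 0, "jaw": 8.8},
    {"x": 0, "y": -0.5, "z": 0.08, "rx": -0.012, "ry": 0, "rz": 0, "jaw": 8.8},
    {"x": 0, "y": -0.5, "z": 0.08, "rx": -0.012, "ry": 0, "rz": 0, "jaw": 8.8}
  ]
}}

```text
clock: 9.25
tool_pos: [0.5875, 0.0656, 0.2208]
eef_rot: [0.961, 0.022, 0.006, 0.277]
contact_force: [0.7, 0.1, 0.0]
opening: 0.997
finger_force: 0.3
```

Emit:
{"api": "send_rows", "payload": {
  "motion": [
    {"x": 0, "y": -0.48, "z": 0.12, "rx": -0.012, "ry": 0, "rz": 0, "jaw": 8.8},
    {"x": 0, "y": -0.48, "z": 0.12, "rx": -0.012, "ry": 0, "rz": 0, "jaw": 8.8},
    {"x": 0, "y": -0.48, "z": 0.12, "rx": -0.012, "ry": 0, "rz": 0, "jaw": 8.8},
    {"x": 0, "y": -0.48, "z": 0.12, "rx": -0.012, "ry": 0, "rz": 0, "jaw": 8.8},
    {"x": 0, "y": -0.48, "z": 0.12, "rx": -0.012, "ry": 0, "rz": 0, "jaw": 8.8}
  ]
}}

```text
clock: 9.75
tool_pos: [0.5869, 0.0819, 0.2027]
eef_rot: [0.952, 0.021, 0.007, 0.306]
contact_force: [-0.1, -0.2, -0.9]
opening: 0.995
finger_force: 0.3
```

Run:
```python
from h import *
s=get_state();print(s["contact_force"],s["finger_force"]);w=where(s);print(w[:4])
from scipy.optimize import fsolve
print(fsolve(lambda v:tcp(v[0],w[2],v[1])-[w[0],w[1]],[.5,.02]))
a=snapshot("side")["img"][80:290,140:380];b=snapshot("top")["img"][75:285,200:440]
cv2.imwrite("pics/s6.png",np.hstack([cv2.convertScaleAbs(cv2.resize(i,(400,350),interpolation=2),alpha=1.6,beta=10) for i in(a,b)])[:,:,::-1])
```

```text
[-0.08599672 -0.19706522 -0.86507083] 0.30789180658757687
(np.float64(0.12595903714996323), np.float64(0.20274936345972597), np.float64(0.6211121123361439), np.float64(0.0005189485473384393))
[0.55926783 0.02074597]
```

View pics/s6.png

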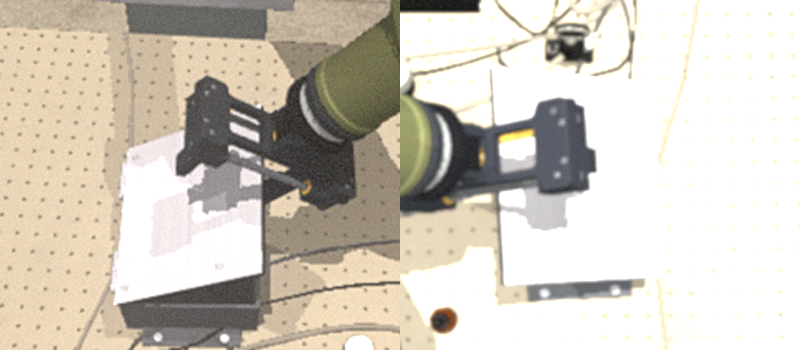

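The lid follows the finger, with its lip at side-crop (263,110)–(262,270). I'll keep lowering.

Emit:
{"api": "send_rows", "payload": {
  "motion": [
    {"x": 0, "y": -0.47, "z": 0.15, "rx": -0.012, "ry": 0, "rz": 0, "jaw": 8.8},
    {"x": 0, "y": -0.47, "z": 0.15, "rx": -0.012, "ry": 0, "rz": 0, "jaw": 8.8},
    {"x": 0, "y": -0.47, "z": 0.15, "rx": -0.012, "ry": 0, "rz": 0, "jaw": 8.8},
    {"x": 0, "y": -0.47, "z": 0.15, "rx": -0.012, "ry": 0, "rz": 0, "jaw": 8.8},
    {"x": 0, "y": -0.47, "z": 0.15, "rx": -0.012, "ry": 0, "rz": 0, "jaw": 8.8}
  ]
}}

```text
clock: 10.35
tool_pos: [0.5861, 0.0961, 0.1825]
eef_rot: [0.942, 0.021, 0.007, 0.334]
contact_force: [-0.5, -0.6, -1.3]
opening: 1.0
finger_force: 0.3
```

Emit:
{"api": "send_rows", "payload": {
  "motion": [
    {"x": 0, "y": -0.45, "z": 0.19, "rx": -0.012, "ry": 0, "rz": 0, "jaw": 8.8},
    {"x": 0, "y": -0.45, "z": 0.19, "rx": -0.012, "ry": 0, "rz": 0, "jaw": 8.8},
    {"x": 0, "y": -0.45, "z": 0.19, "rx": -0.012, "ry": 0, "rz": 0, "jaw": 8.8},
    {"x": 0, "y": -0.45, "z": 0.19, "rx": -0.012, "ry": 0, "rz": 0, "jaw": 8.8},
    {"x": 0, "y": -0.45, "z": 0.19, "rx": -0.012, "ry": 0, "rz": 0, "jaw": 8.8}
  ]
}}

```text
clock: 10.85
tool_pos: [0.5857, 0.1071, 0.1608]
eef_rot: [0.932, 0.021, 0.008, 0.362]
contact_force: [1.0, -0.4, -1.1]
opening: 0.997
finger_force: 0.4
```

Emit:
{"api": "send_rows", "payload": {
  "motion": [
    {"x": 0, "y": -0.35, "z": 0.18, "rx": -0.012, "ry": 0, "rz": 0, "jaw": 8.8},
    {"x": 0, "y": -0.35, "z": 0.18, "rx": -0.012, "ry": 0, "rz": 0, "jaw": 8.8},
    {"x": 0, "y": -0.35, "z": 0.18, "rx": -0.012, "ry": 0, "rz": 0, "jaw": 8.8},
    {"x": 0, "y": -0.35, "z": 0.18, "rx": -0.012, "ry": 0, "rz": 0, "jaw": 8.8},
    {"x": 0, "y": -0.35, "z": 0.18, "rx": -0.012, "ry": 0, "rz": 0, "jaw": 8.8}
  ]
}}

```text
clock: 11.35
tool_pos: [0.5854, 0.1133, 0.1423]
eef_rot: [0.921, 0.021, 0.009, 0.39]
contact_force: [0.5, -0.3, -1.5]
opening: 1.003
finger_force: 0.4
```

Run:
```python
from h import *
s=get_state();print(s["contact_force"],s["finger_force"]);w=where(s);print(w[:4])
from scipy.optimize import fsolve
f=fsolve(lambda v:tcp(v[0],w[2],v[1])-[w[0],w[1]],[.2,.02]);print(f)
k=(f[0],w[2],f[1]);m=(.09,.82,.015)
print(seg(k,m));print(seg(m,(.03,.82,.013)));print(seg((.03,.82,.013),(-.03,.82,.011)))
a=snapshot("side")["img"][80:290,140:380];b=snapshot("top")["img"][75:285,200:440]
cv2.imwrite("pics/s7.png",np.hstack([cv2.convertScaleAbs(cv2.resize(i,(400,350),interpolation=2),alpha=1.4,beta=0) for i in(a,b)])[:,:,::-1])
```

```text
[ 0.52335028 -0.30090609 -1.49796169] 0.3829217911697924
(np.float64(0.15744667229114775), np.float64(0.1423160625513026), np.float64(0.8011981023856719), np.float64(0.0004899586840876905))
[0.17595952 0.0174402 ]
[(np.float64(-0.27), np.float64(0.13), np.float64(-0.004)), (np.float64(-0.27), np.float64(0.13), np.float64(-0.004)), (np.float64(-0.27), np.float64(0.14), np.float64(-0.004)), (np.float64(-0.26), np.float64(0.14), np.float64(-0.004)), (np.float64(-0.26), np.float64(0.14), np.float64(-0.004))]
[(np.float64(-0.18), np.float64(0.11), np.float64(0.0)), (np.float64(-0.18), np.float64(0.11), np.float64(0.0)), (np.float64(-0.18), np.float64(0.11), np.float64(0.0)), (np.float64(-0.18), np.float64(0.11), np.float64(0.0)), (np.float64(-0.17), np.float64(0.12), np.float64(0.0))]
[(np.float64(-0.17), np.float64(0.12), np.float64(0.0)), (np.float64(-0.17), np.float64(0.12), np.float64(0.0)), (np.float64(-0.17), np.float64(0.12), np.float64(0.0)), (np.float64(-0.17), np.float64(0.13), np.float64(0.0)), (np.float64(-0.16), np.float64(0.13), np.float64(0.0))]
```

View pics/s7.png

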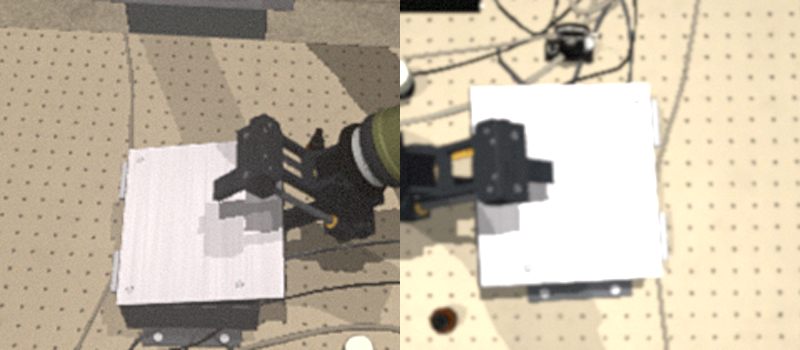

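The lid is low, about 0.18 rad, with its lip at side-crop (285,295), and the bystanders are in place. Now the slow final lowering, using numbers only since the picture budget is spent.

Emit:
{"api": "send_rows", "payload": {
  "motion": [
    {"x": 0, "y": -0.27, "z": 0.14, "rx": -0.004, "ry": 0, "rz": 0, "jaw": 8.8},
    {"x": 0, "y": -0.27, "z": 0.14, "rx": -0.004, "ry": 0, "rz": 0, "jaw": 8.8},
    {"x": 0, "y": -0.27, "z": 0.14, "rx": -0.004, "ry": 0, "rz": 0, "jaw": 8.8},
    {"x": 0, "y": -0.27, "z": 0.14, "rx": -0.004, "ry": 0, "rz": 0, "jaw": 8.8},
    {"x": 0, "y": -0.27, "z": 0.14, "rx": -0.004, "ry": 0, "rz": 0, "jaw": 8.8}
  ]
}}

```text
clock: 11.95
tool_pos: [0.5855, 0.1176, 0.1278]
eef_rot: [0.917, 0.02, 0.009, 0.399]
contact_force: [0.0, -0.4, -1.0]
opening: 0.997
finger_force: 0.4
```

Emit:
{"api": "send_rows", "payload": {
  "motion": [
    {"x": 0, "y": -0.18, "z": 0.11, "rx": 0, "ry": 0, "rz": 0, "jaw": 8.8},
    {"x": 0, "y": -0.18, "z": 0.11, "rx": 0, "ry": 0, "rz": 0, "jaw": 8.8},
    {"x": 0, "y": -0.18, "z": 0.11, "rx": 0, "ry": 0, "rz": 0, "jaw": 8.8},
    {"x": 0, "y": -0.18, "z": 0.11, "rx": 0, "ry": 0, "rz": 0, "jaw": 8.8},
    {"x": 0, "y": -0.18, "z": 0.11, "rx": 0, "ry": 0, "rz": 0, "jaw": 8.8}
  ]
}}

```text
clock: 12.45
tool_pos: [0.5852, 0.1197, 0.1175]
eef_rot: [0.917, 0.02, 0.009, 0.399]
contact_force: [-0.6, 0.5, -0.8]
opening: 0.996
finger_force: 0.4
```

Emit:
{"api": "send_rows", "payload": {
  "motion": [
    {"x": 0, "y": -0.16, "z": 0.1, "rx": 0, "ry": 0, "rz": 0, "jaw": 8.8},
    {"x": 0, "y": -0.16, "z": 0.1, "rx": 0, "ry": 0, "rz": 0, "jaw": 8.8},
    {"x": 0, "y": -0.16, "z": 0.1, "rx": 0, "ry": 0, "rz": 0, "jaw": 8.8},
    {"x": 0, "y": -0.16, "z": 0.1, "rx": 0, "ry": 0, "rz": 0, "jaw": 8.8},
    {"x": 0, "y": -0.16, "z": 0.1, "rx": 0, "ry": 0, "rz": 0, "jaw": 8.8}
  ]
}}

```text
clock: 12.95
tool_pos: [0.5851, 0.1214, 0.1084]
eef_rot: [0.917, 0.02, 0.009, 0.399]
contact_force: [-0.5, 0.5, 0.1]
opening: 0.998
finger_force: 0.0
```

```bash
cat > m.py <<'E'
from h import *
s=get_state();print(s["contact_force"],s["finger_force"]);w=where(s);print(w[:4])
from scipy.optimize import fsolve
print(fsolve(lambda v:tcp(v[0],w[2],v[1])-[w[0],w[1]],[.0,.02]))
# lip height: lid's bright right edge in side view, rows away from the gripper
S=snapshot("side");g=cv2.cvtColor(S["img"],cv2.COLOR_RGB2GRAY).astype(int)
for v in(235,240,245,250):
    r=g[v,280:345];k=280+int(np.argmin(np.diff(r,n=1)));q=[]
    for z in(.081,.089,.10):q.append(round(float((onz(S,k+.5,v,z)-H)@e),4))
    print(v,k,r.min(),q)
E
python3 m.py
```

```text
[-0.50997631  0.5272351   0.14771563] 0.0
(np.float64(0.1654987812797476), np.float64(0.10844680807242153), np.float64(0.820417316195367), np.float64(0.0005886789658677855))
[-0.02758668  0.0100599 ]
235 309 58 [0.1939, 0.1933, 0.1925]
240 309 61 [0.1938, 0.1932, 0.1924]
245 309 86 [0.1937, 0.1931, 0.1923]
250 310 81 [0.1954, 0.1948, 0.194]
```

Emit:
{"api": "send_rows", "payload": {
  "motion": [
    {"x": 0, "y": -0.4, "z": -0.4, "rx": 0, "ry": 0, "rz": 0, "jaw": 8.8},
    {"x": 0, "y": -0.7, "z": -0.7, "rx": 0, "ry": 0, "rz": 0, "jaw": 8.8},
    {"x": 0, "y": -0.7, "z": -1.0, "rx": 0, "ry": 0, "rz": 0, "jaw": 8.8},
    {"x": 0, "y": -0.7, "z": -1.5, "rx": 0, "ry": 0, "rz": 0, "jaw": 8.8},
    {"x": 0, "y": 0, "z": -2.5, "rx": 0, "ry": 0, "rz": 0, "jaw": 8.8}
  ]
}}

```text
clock: 13.5
tool_pos: [0.5812, 0.1843, 0.1308]
eef_rot: [0.917, 0.021, 0.008, 0.399]
contact_force: [1.6, 0.3, -0.6]
opening: 0.997
finger_force: 0.0
```

Emit:
{"api": "send_rows", "payload": {
  "motion": [
    {"x": 0, "y": 0, "z": -2.5, "rx": 0, "ry": 0, "rz": 0, "jaw": 8.8},
    {"x": 0, "y": 0, "z": -2, "rx": 0, "ry": 0, "rz": 0, "jaw": 8.8},
    {"x": 0, "y": 0, "z": 0, "rx": 0, "ry": 0, "rz": 0, "jaw": 8.8},
    {"x": 0, "y": 0, "z": 0, "rx": 0, "ry": 0, "rz": 0, "jaw": 8.8},
    {"x": 0, "y": 0, "z": 0, "rx": 0, "ry": 0, "rz": 0, "jaw": 8.8}
  ]
}}

```text
clock: 14.0
tool_pos: [0.5805, 0.2148, 0.1618]
eef_rot: [0.917, 0.02, 0.008, 0.399]
contact_force: [-0.5, 0.7, 0.4]
opening: 0.998
finger_force: 0.0
```

```bash
python3 m.py
python3 - <<'E'
from h import *
# bystander shift check: template match of first pictures against now
for n in("top","side"):
    A=cv2.imread(f"pics/{n}0.png");B=snapshot(n)["img"][:,:,::-1].copy()
    for o,(u,v) in dict(can=((196,121),(355,292)),iris=((302,101),(250,306)),dropper=((226,267),(329,172))).items():
        u,v=((u,v) if n=="top" else dict(can=((196,121),(355,292)),iris=((302,101),(250,306)),dropper=((226,267),(329,172)))[o]) if False else ({"can":((196,121),(355,292)),"iris":((302,101),(250,306)),"dropper":((226,267),(329,172))}[o][n=="side"])
        r=cv2.matchTemplate(B[v-25:v+25,u-25:u+25],A[v-12:v+12,u-12:u+12],5);print(n,o,cv2.minMaxLoc(r)[1],np.array(cv2.minMaxLoc(r)[3])-13)
E
```

```text
[-0.50834001  0.65651678  0.42249304] 0.0
(np.float64(0.2590287360978129), np.float64(0.1618240790888659), np.float64(0.8218647340730233), np.float64(0.00014446807879823706))
[-0.23030071 -0.12559975]
235 310 60 [0.1959, 0.1953, 0.1944]
240 309 72 [0.1938, 0.1932, 0.1924]
245 309 86 [0.1937, 0.1931, 0.1923]
250 310 77 [0.1954, 0.1948, 0.194]
top can 0.9984601736068726 [0 0]
top iris 0.9979416728019714 [0 0]
top dropper 0.9886797070503235 [0 0]
side can 0.9973175525665283 [0 0]
side iris 0.9913414716720581 [0 0]
side dropper 0.8348676562309265 [ 0 -1]
```

The lid edge did not move when the finger left, so the lid is lying shut. The bystanders haven't moved and nothing is touching the robot, so I'll hand the job in.

```bash
python3 -c "
from plant import *
print(finish_job())"
```

```text
the job is handed in; nothing more can be done
None
```

The lid was tipped over from behind, fell freely, was caught on the front finger at about 0.83 rad (estimated from the finger's position) and lowered until it lay shut; the bystanders did not move and the job is handed in, though no verdict came back.

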